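Pull the rejected sample bottles into the reject drawer

ROBOT

A 6-joint arm with a two-finger parallel gripper is mounted at the origin on the work surface. World frame = base frame: x ahead of the robot, y to its left, z up, the work surface at z = 0. Lengths are in m, angles in rad, forces in N, time in s.
With the tool pointing down it reaches from about 0.325 to 0.775 m from the base axis. Payload 5.5 kg.
Tool frame: the origin (TCP) lies between the finger pads; the fingertips stand tip_extent ahead of it and the grasp point (between the pads) lies 5 mm behind it (tip_extent is the distance from the TCP to the fingertips, in m); z points along the fingers, y is the line along which they close (so a half turn about z gives the same grasp; the last joint's range is limited). The gripper opens to 85 mm and grips with 20 to 120 N. Pads are 22 mm wide; open, the fingers measure 114 mm over their backs; the gripper's body (76 mm by 85 mm) begins 54 mm behind the grasp point. The pads swing forward as they close: fully open they stand 13 mm farther back than shut.
Start: joints at [1.271, 0.091, 1.231, -0, 1.82, -0.057], TCP at [0.144, 0.582, 0.245] pointing down, gripper open.
Joint ranges: [-2.87, 2.87], [-0.86, 2.18], [0.17, 2.46], [-1.51, 4.65], [0.06, 2.69], [-2.65, 2.65]. Speed limits (rad/s): [2.57, 2.57, 3.01, 3.14, 3.14, 3.14].

INTERFACE

Orientations are given as a 3x3 rotation matrix whose columns are the frame's x, y, z axes.
In Python, from station import * gives the robot as it stands.
- The arm moves only by the shell command python3 -m jog 'ROWS' [OPENING] [FORCE]. ROWS is text: rows parted by semicolons, each of 6 numbers parted by spaces: the shift along the tool's x, y, z in mm, then the turn, a rotation vector about the tool's x, y, z in degrees. A call has 1 to 10 rows; each row is the pose to reach, as a shift and turn from the pose commanded when the call began, along the tool's axes at that moment; what a row does not reach only later rows make up. A row lasts 1/8 s, in which the tool goes at most 62.5 mm and 10.7 degrees, less where a joint would pass 70% of its speed; a pose out of reach is approached as far as the arm can. A call with a gripper value outside its range is refused whole. OPENING is the opening, from -1 (shut) to 1 (fully open), set as the call begins (- or left out, the last holds). The fingers move at their own pace and stop on an object; FORCE is the grip in N (left out, the last holds). Time passes only in rows, so rows that repeat a pose let the fingers close. It gives the time, the measured TCP pose, the force, the opening and the grip force at its end, in the units of the state.
- get_obs(): the state, without advancing time (a new reading comes with each control period).
- read_camera(name): name is "scene" or "top" or "wrist"; returns a dict with "color" (420x560x3 uint8, blue, green, red), "fx", "fy", "cx", "cy" (pixels), "rvec" (rotation vector, rad) and "tvec" (3), from world to camera coordinates, as OpenCV has them; the wrist camera has in their place "tool_from_camera" (4x4, takes a point from camera to tool coordinates, whose origin is the TCP and whose axes are the flange's). Camera axes: x right, y down, z forward; pixel columns grow to the right and rows downward; lengths in m; the calibration is good to about 2 mm. A picture is of the moment at which its call begins: read the wrist's pose just before it. There is no depth.
- finish_job(): hands the job in; it is judged then, once.
The state is a dict: "time_s": time; "q": joint angles; "joint_velocities": joint speeds; "joint_torque": joint torques, N m; "tcp_pos": TCP position; "tool_rot": TCP orientation; "wrist_force": force on the tool from outside, world axes, zero at the start; "moment": the same for the moment, N m; "width": finger opening in m; "grasp_force": force on a finger pad.
Only numpy, scipy, OpenCV 4.12 (cv2) and the standard library are available. Lean on these libraries where they do the work, as an engineer would, in place of code of your own. Each camera call takes 0.05 s, during which the arm holds its last target. There are 200 camera calls.

TASK

Pull the drawer out to its stop, then take the three rejected bottles, the ones with a flat tab sticking out from the cap, out of the rinse tray and stand them upright on the floor of the open drawer, setting them down without dropping or tipping them. Leave the drawer fully out, and leave the plain-capped bottles, the solvent bottle, the jar and the flask standing where they are.

Things in the scene. Friction and masses are not known exactly. Their poses are not given: they have to be found in the camera images.
- drawer (a joint): Pull of the drawer in metres: 0 = shut, 0.17 = at its stop (fully out). Starts 0 to 0.05. It slides level and stays where it is left (about 2 N of friction, no spring).
- drawer_handle (a point): Middle of the drawer's handle: a level round steel bar, 12 mm thick, 110 mm long, along this frame's y, 125 mm above the bench, a leg at each end, 44 mm clear between bar and drawer front. z up; the drawer pulls out along -x and this point moves with it. Drawer front: 276 mm wide, 12 mm thick, 12 to 148 mm above the bench.
- drawer_bay (a point): Point on the drawer's inner floor (16 mm above the bench), on its middle line, 85 mm behind the drawer front; moves with it, axes as the handle's. With the drawer fully out the uncovered floor reaches 80 mm along x and 121 mm along y, either way from here. Grey box, side walls 4 mm thick, up to 72 mm above the bench.
- unit: White painted bench-top drawer unit, fixed: 280 mm wide (y), 270 mm deep, 160 mm high, one drawer. Origin: bottom middle of its front opening (the face itself); +x runs back into the unit, the drawer comes out along -x. A flask on a cork ring stands on top, its centre at least 100 mm behind the face.
- tray: White plastic rinse tray fixed to the bench, 240 mm (x) by 330 mm (y), walls 5 mm thick and 22 mm high, floor 5 mm thick. Origin: centre of its underside. Six bottles stand in it in 2 rows (along y) of 3, about 90 mm apart, in random order.
- reject1: White bottle, black cap, 112 mm tall; body 50 mm diameter up to 66 mm, shoulder, neck 28 mm, cap 34 mm diameter from 88 to 112 mm height; 0.1 to 0.2 kg. Origin: centre of underside; z up. A REJECT: a flat black tab (18 mm wide, 6 mm thick, middle 100 mm above the underside) sticks out of the cap's side along the bottle's +x, its end 38 mm from the axis..
- reject2: White bottle, black cap, 112 mm tall; body 50 mm diameter up to 66 mm, shoulder, neck 28 mm, cap 34 mm diameter from 88 to 112 mm height; 0.1 to 0.2 kg. Origin: centre of underside; z up. A REJECT: a flat black tab (18 mm wide, 6 mm thick, middle 100 mm above the underside) sticks out of the cap's side along the bottle's +x, its end 38 mm from the axis..
- reject3: White bottle, black cap, 112 mm tall; body 50 mm diameter up to 66 mm, shoulder, neck 28 mm, cap 34 mm diameter from 88 to 112 mm height; 0.1 to 0.2 kg. Origin: centre of underside; z up. A REJECT: a flat black tab (18 mm wide, 6 mm thick, middle 100 mm above the underside) sticks out of the cap's side along the bottle's +x, its end 38 mm from the axis..
- good1: White bottle, black cap, 112 mm tall; body 50 mm diameter up to 66 mm, shoulder, neck 28 mm, cap 34 mm diameter from 88 to 112 mm height; 0.1 to 0.2 kg. Origin: centre of underside; z up. A sound bottle: plain round cap, no tab.
- good2: White bottle, black cap, 112 mm tall; body 50 mm diameter up to 66 mm, shoulder, neck 28 mm, cap 34 mm diameter from 88 to 112 mm height; 0.1 to 0.2 kg. Origin: centre of underside; z up. A sound bottle: plain round cap, no tab.
- good3: White bottle, black cap, 112 mm tall; body 50 mm diameter up to 66 mm, shoulder, neck 28 mm, cap 34 mm diameter from 88 to 112 mm height; 0.1 to 0.2 kg. Origin: centre of underside; z up. A sound bottle: plain round cap, no tab.
- solvent: Bystander: amber glass solvent bottle with a white cap, 70 mm diameter, 165 mm tall, loose, standing between the tray and the drawer unit, towards the far side. Origin: centre of the underside.
- clipjar: Bystander: white plastic jar of joint clips, 90 mm diameter, 140 mm tall, loose, standing near the robot. Origin: centre of the underside.
- flask: Bystander: small stoppered glass flask fixed in a cork ring 76 mm in diameter, 94 mm tall in all, loose, standing on top of the drawer unit. Origin: centre of the underside of the ring.
Not all that is in view belongs to the job. What is shaped like the reject2 but blue is not meant.

How it is judged:
By the outcome, as a careful person would: the job done as asked, in the order asked, and still so for the second after the job is handed in, with the robot touching nothing.
It also fails if it takes over 72 s, if anything falls off the work surface, if the arm or the gripper's body presses on something with over 40 N, if the wrist force passes 120 N, or if a joint passes its speed limit or range.

## Working session

There is one attempt and no reset: what is moved stays moved. The work goes in short steps, Python scripts to look and compute and a shell command to move; the robot and the scene stay as the last step left them, time stands still between calls to the robot, and variables do not carry over. Pictures are saved under pics/ and viewed, at most 14 in all, crops included, and the job is handed in when it is done.

```bash
ls; mkdir -p pics; cat > h.py <<'E'
from station import *
import numpy as np, cv2
def ray(c,uv,ob=None):
    d=np.array([(uv[0]-c['cx'])/c['fx'],(uv[1]-c['cy'])/c['fy'],1.])
    if 'tool_from_camera' in c:
        T=np.eye(4);T[:3,:3]=ob['tool_rot'];T[:3,3]=ob['tcp_pos'];M=T@np.array(c['tool_from_camera'])
        return M[:3,3],M[:3,:3]@d
    R=cv2.Rodrigues(np.array(c['rvec'],float))[0]
    return -R.T@np.array(c['tvec'],float).ravel(),R.T@d
def at_z(c,uv,z,ob=None):
    o,d=ray(c,uv,ob); return o+d*(z-o[2])/d[2]
def proj(c,p):
    return cv2.projectPoints(np.array(p,float).reshape(-1,3),np.array(c['rvec'],float),np.array(c['tvec'],float),np.array([[c['fx'],0,c['cx']],[0,c['fy'],c['cy']],[0,0,1.]]),None)[0].reshape(-1,2)
E
python3 - <<'E'
from h import *
o=get_obs();print({k:np.round(v,3).tolist() for k,v in o.items()})
import pickle
for n in ['scene','top']:
    c=read_camera(n);cv2.imwrite(f'pics/{n}0.png',c['color']);pickle.dump(c,open(n+'.pkl','wb'))
    print(n,ray(c,(280,210)),c['fx'])
E
```

```text
pics
{'time_s': 0.0, 'q': [1.271, 0.092, 1.232, -0.0, 1.82, -0.057], 'joint_velocities': [0.0, -0.0, 0.0, 0.001, -0.001, 0.002], 'joint_torque': [-0.002, -45.873, -41.802, -0.0, 0.012, 0.0], 'tcp_pos': [0.144, 0.582, 0.244], 'tool_rot': [[-0.971, 0.24, -0.001], [0.24, 0.971, -0.002], [0.0, -0.002, -1.0]], 'wrist_force': [0.001, 0.181, -0.249], 'moment': [-0.039, 0.01, -0.023], 'grasp_force': 0.0, 'width': 0.086}
scene (array([0.89975362, 0.3676698 , 1.24945487]), array([-0.29382233, -0.23935264, -0.92554347])) 510.06585347268975
top (array([0.33321149, 0.06748831, 1.29748312]), array([ 0.19893963, -0.01888351, -0.9799256 ])) 463.11857106285385
```

View pics/scene0.png

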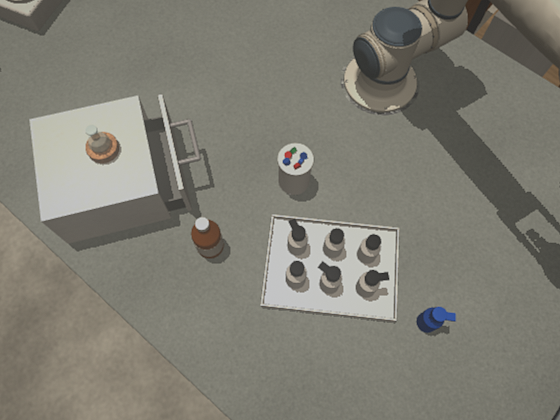

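View pics/top0.png

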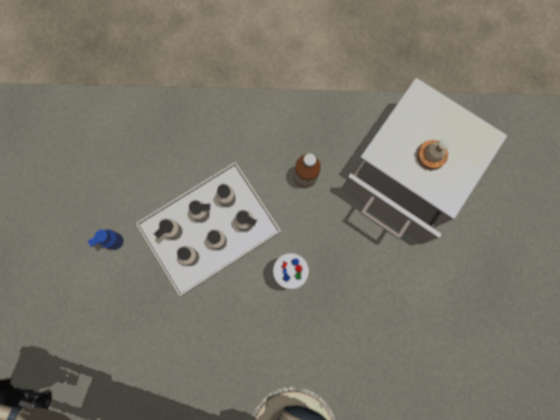

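Scene: black tabs on caps at (297,237), (333,275) and (372,283). Plain caps are at (337,237), (373,243) and (296,268), the blue look-alike is at (435,318), and the handle is at about (190,140).
Top: rejects at about (243,220), (199,210) and (168,229); handle bar at about (362,213)–(404,237). Next I measure these and make an enlarged crop.

```bash
python3 - <<'E'
from h import *
import pickle
for n,box in [('top',(130,160,285,300)),('scene',(255,205,405,325))]:
    c=pickle.load(open(n+'.pkl','rb'));im=c['color'];x0,y0,x1,y1=box
    m=np.zeros(im.shape[:2],np.uint8);m[y0:y1,x0:x1]=(im[y0:y1,x0:x1].max(2)<60)*255
    k,l,s,ce=cv2.connectedComponentsWithStats(m)
    for i in range(1,k):
        if s[i,4]<40: continue
        e=cv2.distanceTransform((l==i).astype(np.uint8),cv2.DIST_L2,5); 
        w=np.argwhere(e>e.max()-.6).mean(0)[::-1]
        a=at_z(c,w,.117);b=at_z(c,ce[i],.11)
        print(n,w.round(1),s[i,4],a.round(3)[:2],'tabdir',np.degrees(np.arctan2(*(b-at_z(c,w,.11))[1::-1])).round(),np.linalg.norm((b-at_z(c,w,.11))).round(4))
c=pickle.load(open('top.pkl','rb'));s=pickle.load(open('scene.pkl','rb'))
for n,uv in [('fl',(362,153)),('fr',(456,216)),('br',(505,136)),('bl',(417,80))]: print(n,at_z(c,uv,.16).round(3))
for n,uv in [('fl',(138,98)),('fr',(158,207)),('br',(43,221)),('bl',(30,120))]: print('S',n,at_z(s,uv,.16).round(3))
A=cv2.resize(c['color'][140:250,340:450],(550,550),interpolation=cv2.INTER_CUBIC)
B=cv2.resize(s['color'][205:305,255:405],(600,400)[:2],interpolation=cv2.INTER_CUBIC)
C=cv2.resize(s['color'][85:215,130:210],(246,400),interpolation=cv2.INTER_CUBIC)
D=np.zeros((600,796,3),np.uint8);D[:550,:550]=A
D[:400,550:]=C;cv2.imwrite('pics/c1.png',D);
E
```

```text
top [223.  190.5] 88 [0.622 0.195] tabdir -139.0 0.0014
top [195. 207.] 113 [0.576 0.266] tabdir -90.0 0.0057
top [242. 217.] 108 [0.552 0.143] tabdir -110.0 0.0067
top [165.4 226.2] 131 [0.524 0.339] tabdir 138.0 0.0048
top [212.6 236.3] 76 [0.5   0.217] tabdir -109.0 0.0024
top [183.5 253.5] 87 [0.455 0.289] tabdir -94.0 0.0002
scene [298.6 234.6] 41 [0.559 0.149] tabdir 0.0 0.0
scene [372.5 242.3] 65 [0.461 0.292] tabdir 0.0 0.0
scene [376.2 277.1] 78 [0.523 0.349] tabdir 0.0 0.0
fl [ 0.718 -0.163  0.16 ]
fr [ 0.558 -0.397  0.16 ]
br [ 0.772 -0.537  0.16 ]
bl [ 0.925 -0.313  0.16 ]
S fl [ 0.555 -0.383  0.16 ]
S fr [ 0.732 -0.132  0.16 ]
S br [ 0.926 -0.306  0.16 ]
S bl [ 0.773 -0.537  0.16 ]
```

View pics/c1.png

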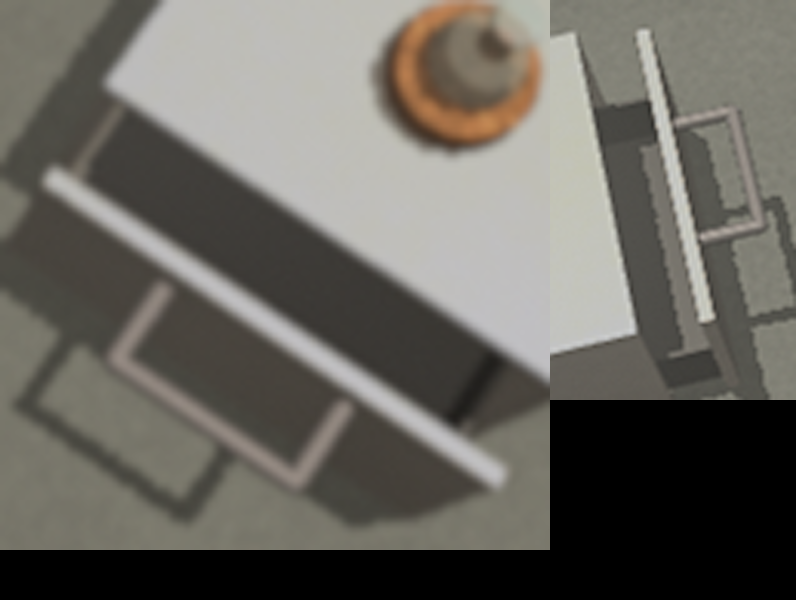

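The left crop shows the handle bar at top-image pixels (364,211)–(399,236). The front panel's top edge runs (350,175)–(440,236). The right crop shows the bar in the scene image at (191,121)–(199,158).

```bash
python3 - <<'E'
from h import *
import pickle
c=pickle.load(open('top.pkl','rb'));s=pickle.load(open('scene.pkl','rb'))
def tri(a,b):
    o1,d1=ray(c,a);o2,d2=ray(s,b);t=np.linalg.lstsq(np.c_[d1,-d2],o2-o1,rcond=None)[0]
    return (o1+d1*t[0]+o2+d2*t[1])/2,np.linalg.norm(o1+d1*t[0]-o2-d2*t[1])
for uv in [(364,211.4),(399.4,236.4)]: print('T',at_z(c,uv,.125).round(3))
for uv in [(191.1,120.7),(198.9,158.4)]: print('S',at_z(s,uv,.125).round(3))
print('tri',tri((364,211.4),(198.9,158.4)),tri((399.4,236.4),(191.1,120.7)))
for uv in [(349.6,175),(440,236)]: print('P',at_z(c,uv,.148).round(3))
# bystanders
print('solvent',at_z(c,(310,159),.165),at_z(s,(202,224),.165)); print('jar',at_z(c,(291,271),.14),at_z(s,(296,158),.14)); print('flask',at_z(c,(433,155),.18),at_z(s,(102,147),.18))
B=cv2.resize(s['color'][205:305,255:405],(600,400),interpolation=cv2.INTER_CUBIC)
cv2.imwrite('pics/c2.png',B)
E
```

```text
T [ 0.572 -0.172  0.125]
T [ 0.508 -0.262  0.125]
S [ 0.503 -0.255  0.125]
S [ 0.569 -0.165  0.125]
tri (array([ 0.57004858, -0.16902422,  0.12462856]), np.float64(0.007825679128955213)) (array([ 0.50593153, -0.2574019 ,  0.12832468]), np.float64(0.008182959222313367))
P [ 0.662 -0.132  0.148]
P [ 0.508 -0.358  0.148]
solvent [ 0.69748005 -0.02879256  0.165     ] [ 0.69697698 -0.02473465  0.165     ]
jar [0.41399403 0.01536627 0.14      ] [0.41732099 0.021181   0.14      ]
flask [ 0.70994841 -0.33893183  0.18      ] [ 0.71266963 -0.33393952  0.18      ]
```

View pics/c2.png

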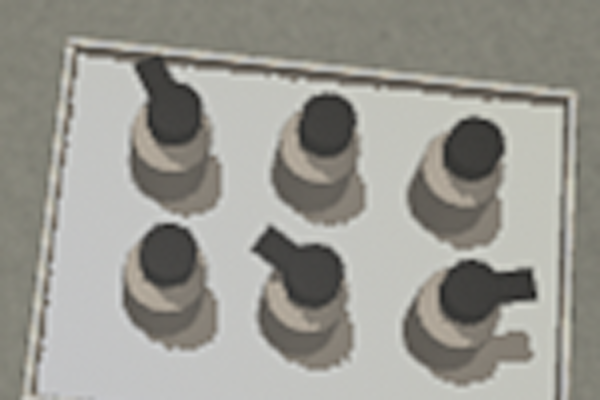

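The crop confirms it: the caps at crop (172,110), (313,275) and (468,292) carry flat tabs and are in the tray, so they are the rejects. The other three caps are round, and the blue one is out of the tray. Estimated handle middle is (0.538,-0.213) with drawer yaw about -34.5° and bar length 110 mm, which matches.

```bash
cat >> h.py <<'E'
def go(p,yaw=None):
    """shift mm in tool axes, turn deg about tool z, to bring the TCP to p with tool y at yaw (mod 180)"""
    o=get_obs();R=np.array(o['tool_rot']);s=R.T@(np.array(p)-o['tcp_pos'])*1000
    t=0
    if yaw is not None:
        t=-(yaw-np.degrees(np.arctan2(R[1,1],R[0,1])))
    print('shift',s.round(1),'turn',round(float((t+180)%360-180),1),'or',round(float(t%180),1),round(float(t%180-180),1),'q',np.round(o['q'],2))
E
python3 - <<'E'
from h import *
import station;print([ (k,getattr(station,k)) for k in dir(station) if 'tip' in k.lower()])
go([.538,-.213,.25],-34.5)
E
```

```text
[('tip_extent', 0.014)]
shift [-573.4 -677.2   -4.6] turn 110.6 or 110.6 -69.4 q [ 1.27  0.09  1.23  0.    1.82 -0.06]
```

```bash
python3 -m jog '-57 -68 -10 0 0 10;-115 -135 -10 0 0 20;-172 -203 -10 0 0 30;-230 -271 -10 0 0 40;-287 -339 -10 0 0 50;-344 -406 -10 0 0 60;-401 -474 -10 0 0 70;-459 -542 -10 0 0 80;-516 -610 -10 0 0 90;-573 -677 -10 0 0 100' 0 40; python3 - <<'E'
from h import *
go([.538,-.213,.20],-34.5)
E
```

```text
time_s: 1.35
tcp_pos: [0.4217, 0.0206, 0.255]
tool_rot: [[0.411, 0.912, 0.0], [0.912, -0.411, 0.0], [0.0, 0.0, -1.0]]
wrist_force: [0.6, 0.6, 0.2]
width: 0.0427
grasp_force: 0.0
shift [-165.3  202.    55. ] turn 10.2 or 10.2 -169.8 q [-0.03 -0.39  1.65  0.    1.88  0.39]
```

```bash
python3 -m jog '-40 50 0 0 0 3;-80 100 0 0 0 6;-120 150 10 0 0 10;-165 202 20 0 0 10;-165 202 50 0 0 10;-165 202 55 0 0 10;-165 202 55 0 0 10' ; python3 - <<'E'
from h import *
o=get_obs();go([.538,-.213,.12],-34.5)
c=read_camera('wrist');cv2.imwrite('pics/w1.png',c['color'])
T=np.array(c['tool_from_camera']);print(T.round(3),c['fx'])
for uv in [(280,210)]:print(at_z(c,uv,.125,o))
E
```

```text
time_s: 2.22
tcp_pos: [0.5389, -0.2092, 0.2004]
tool_rot: [[0.557, 0.83, -0.001], [0.83, -0.557, 0.001], [0.0, -0.001, -1.0]]
wrist_force: [0.6, 1.2, 0.3]
width: 0.0429
grasp_force: 0.0
shift [-3.6  1.5 80.4] turn 0.6 or 0.6 -179.4 q [-0.43  0.03  1.38  0.    1.74  0.16]
[[-0.    -0.95  -0.311  0.078]
 [ 1.    -0.     0.001  0.001]
 [-0.001 -0.311  0.95  -0.128]
 [ 0.     0.     0.     1.   ]] 306.66328158566887
[ 0.55103576 -0.19978912  0.125     ]
```

View pics/w1.png

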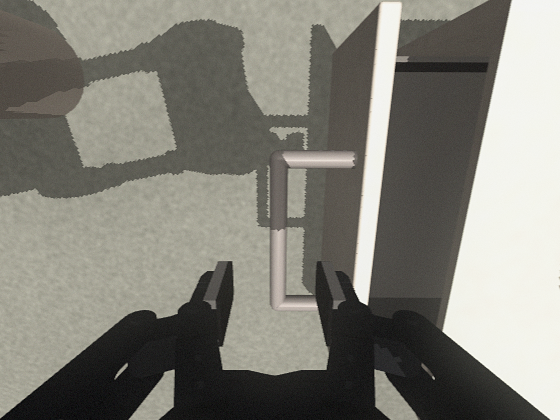

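The wrist view shows the bar from (279,155) to (278,302), upright between the fingers, so the yaw is right. Checking its centre.

```bash
python3 - <<'E'
from h import *
o=get_obs();c=read_camera('wrist')
a,b=at_z(c,(279,158),.125,o),at_z(c,(278,300),.125,o);print(a,b,np.linalg.norm(a-b),np.degrees(np.arctan2(*(a-b)[1::-1]))-90)
m=(a+b)/2;go([m[0],m[1],.12],-34.5)
E
```

```text
[ 0.57070598 -0.16965985  0.125     ] [ 0.50978847 -0.26005254  0.125     ] 0.10900358628334225 -33.97684816359758
shift [-4.3  3.6 82.2] turn 0.7 or 0.7 -179.3 q [-0.43  0.03  1.37  0.    1.74  0.16]
```

```bash
python3 -m jog '-4 3 30 0 0 0;-4 3 60 0 0 0;-4 3 80 0 0 0;-4 3 81 0 0 0;-4 3 81 0 0 0' && python3 -m jog '0 0 0 0 0 0;0 0 0 0 0 0;0 0 0 0 0 0;0 0 0 0 0 0' -1 60
```

```text
time_s: 2.95
tcp_pos: [0.54, -0.2151, 0.1209]
tool_rot: [[0.558, 0.83, 0.002], [0.83, -0.558, -0.001], [0.0, 0.002, -1.0]]
wrist_force: [-0.5, 0.1, 0.1]
width: 0.043
grasp_force: 0.0
time_s: 3.45
tcp_pos: [0.5399, -0.2152, 0.1206]
tool_rot: [[0.558, 0.83, 0.002], [0.83, -0.558, -0.001], [0.0, 0.002, -1.0]]
wrist_force: [-0.5, 0.8, 6.1]
width: 0.0104
grasp_force: 58.6
```

```bash
python3 -m jog '0 -8 0 0 0 0;0 -20 0 0 0 0;0 -35 0 0 0 0;0 -50 0 0 0 0;0 -65 0 0 0 0;0 -80 0 0 0 0;0 -92 0 0 0 0;0 -102 0 0 0 0;0 -107 0 0 0 0;0 -107 0 0 0 0' && python3 -m jog '0 -3 0 0 0 0;0 -6 0 0 0 0;0 -9 0 0 0 0;0 -11 0 0 0 0;0 -11 0 0 0 0'
```

```text
time_s: 4.7
tcp_pos: [0.4508, -0.155, 0.1206]
tool_rot: [[0.558, 0.83, 0.002], [0.83, -0.558, -0.0], [0.001, 0.002, -1.0]]
wrist_force: [0.0, 2.2, 5.8]
width: 0.0101
grasp_force: 59.4
time_s: 5.32
tcp_pos: [0.4422, -0.1491, 0.1206]
tool_rot: [[0.558, 0.83, 0.003], [0.83, -0.558, -0.001], [0.001, 0.003, -1.0]]
wrist_force: [1.1, 1.1, 6.3]
width: 0.0101
grasp_force: 59.3
```

```bash
python3 -m jog '0 -2 0 0 0 0;0 -4 0 0 0 0;0 -6 0 0 0 0;0 -6 0 0 0 0' && python3 -m jog '0 -2 0 0 0 0;0 -4 0 0 0 0;0 -4 0 0 0 0'
```

```text
time_s: 5.82
tcp_pos: [0.4373, -0.1458, 0.1206]
tool_rot: [[0.558, 0.83, 0.003], [0.83, -0.558, -0.001], [0.001, 0.003, -1.0]]
wrist_force: [1.7, 1.8, 6.8]
width: 0.0099
grasp_force: 59.3
time_s: 6.2
tcp_pos: [0.4361, -0.145, 0.1207]
tool_rot: [[0.558, 0.83, 0.009], [0.83, -0.558, -0.004], [0.002, 0.01, -1.0]]
wrist_force: [13.1, -5.1, -0.5]
width: 0.0102
grasp_force: 58.9
```

The stop is reached: the last 2.5 mm did not move and the force rose to 13 N. Release, rise and go over to the tray.

```bash
python3 -m jog '0 0 0 0 0 0;0 0 0 0 0 0;0 0 0 0 0 0;0 0 -50 0 0 0;0 0 -110 0 0 0;0 0 -160 0 0 0;0 0 -160 0 0 0' 0; python3 - <<'E'
from h import *
go([.48,.22,.31],8)
E
```

```text
time_s: 7.08
tcp_pos: [0.4342, -0.144, 0.2842]
tool_rot: [[0.558, 0.83, 0.008], [0.83, -0.558, -0.003], [0.002, 0.008, -1.0]]
wrist_force: [0.1, 0.2, -0.2]
width: 0.0427
grasp_force: 0.0
shift [ 327.7 -164.8  -26.6] turn -41.9 or 138.1 -41.9 q [-0.39 -0.29  1.51 -0.    1.9   0.2 ]
```

```bash
python3 -m jog '50 -25 -26 0 0 -6;100 -50 -26 0 0 -12;150 -75 -26 0 0 -18;200 -100 -26 0 0 -24;250 -125 -26 0 0 -30;300 -150 -26 0 0 -36;328 -165 -26 0 0 -42;328 -165 -26 0 0 -42;328 -165 -26 0 0 -42' 0.6; python3 - <<'E'
from h import *
import pickle
o=get_obs();c=read_camera('wrist');cv2.imwrite('pics/w2.png',c['color']);pickle.dump((o,c),open('w2.pkl','wb'));print(o['time_s'],o['tcp_pos'],o['tool_rot'])
c=read_camera('top');cv2.imwrite('pics/t2.png',c['color']);pickle.dump(c,open('t2.pkl','wb'))
E
```

```text
time_s: 8.2
tcp_pos: [0.479, 0.2201, 0.3042]
tool_rot: [[-0.139, 0.99, -0.002], [0.99, 0.139, -0.001], [-0.001, -0.002, -1.0]]
wrist_force: [0.2, 0.1, 0.3]
width: 0.0683
grasp_force: 0.0
8.2 [0.47903787 0.22009067 0.30420426] [[-1.39452871e-01  9.90227498e-01 -1.54896822e-03]
 [ 9.90228338e-01  1.39451293e-01 -1.08404994e-03]
 [-8.57450437e-04 -1.68500611e-03 -9.99998213e-01]]
```

View pics/w2.png

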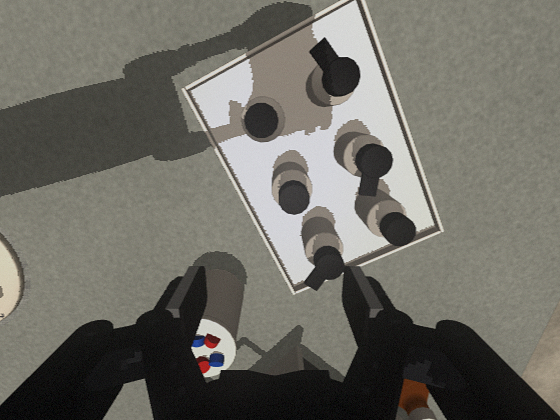

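Wrist view: rejects at (342,76) with the tab up-left to (320,46), (373,160) with the tab down to (368,190), and (328,263) with the tab down-left to (312,284). Plain caps are at (262,120), (294,196) and (398,229).

```bash
python3 - <<'E'
from h import *
import pickle
o,c=pickle.load(open('w2.pkl','rb'));g=c['color'].max(2)
H=cv2.HoughCircles(cv2.GaussianBlur(((g<50)*255).astype(np.uint8),(3,3),0),cv2.HOUGH_GRADIENT,1,30,param1=100,param2=7,minRadius=13,maxRadius=22)[0]
for n,uv,t in [('C',(342,76),(320,46)),('B',(373,160),(368,190)),('A',(328,263),(312,284)),('g',(262,120),0),('g',(294,196),0),('g',(398,229),0)]:
    m=(g[uv[1]-35:uv[1]+36,uv[0]-35:uv[0]+36]<50).astype(np.uint8)
    e=cv2.distanceTransform(np.pad(m,1),cv2.DIST_L2,5)[1:-1,1:-1];w=np.argwhere(e>e.max()-.5).mean(0)[::-1]+np.array(uv)-35
    p=at_z(c,w,.117,o);h=[(x[:2].round(1),at_z(c,x[:2],.117,o)[:2].round(4),x[2]) for x in H if np.hypot(*(x[:2]-uv))<12]
    print(n,w,e.max(),p.round(4)[:2],h, np.degrees(np.arctan2(*(at_z(c,t,.105,o)-at_z(c,w,.105,o))[1::-1])).round() if t else '')
# drawer in the new top view
E
```

```text
C [340.5  75. ] 18.0 [0.5244 0.3403] [(array([338.5,  74.5], dtype=float32), array([0.5224, 0.3405]), np.float32(20.2))] 138.0
B [382.66666667 153.88888889] 4.2 [0.5819 0.2743] [(array([373.5, 161.5], dtype=float32), array([0.5746, 0.2655]), np.float32(18.0))] -99.0
A [351. 289.] 8.7876 [0.5842 0.116 ] [(array([327.5, 259.5], dtype=float32), array([0.5494, 0.1498]), np.float32(13.6))] 180.0
g [266. 112.] 6.3938 [0.4592 0.2978] [(array([259.5, 120.5], dtype=float32), array([0.4539, 0.289 ]), np.float32(17.2))] 
g [292.52380952 189.58730159] 1.4 [0.4971 0.2248] [(array([293.5, 196.5], dtype=float32), array([0.4993, 0.2175]), np.float32(15.4))] 
g [407.5 232.5] 7.0 [0.6304 0.1945] [(array([394.5, 226.5], dtype=float32), array([0.6144, 0.1994]), np.float32(14.7))]
```

```bash
cat >> h.py <<'E'
def caps(c,o,uv,r=36,zt=.117,thr=70):
    """cap centre in px: largest inscribed disc of the dark blob containing uv"""
    g=c['color'].max(2);m=(g<thr).astype(np.uint8)
    x,y=uv;w=np.zeros_like(m);w[max(y-r,0):y+r+1,max(x-r,0):x+r+1]=1;m=cv2.morphologyEx(m*w,cv2.MORPH_CLOSE,np.ones((3,3)))
    _,l=cv2.connectedComponents(m);b=(l==l[y,x]).astype(np.uint8)
    e=cv2.distanceTransform(b,cv2.DIST_L2,5);w=np.argwhere(e>e.max()-.4).mean(0)[::-1]
    far=np.argwhere(b)[:,::-1];d=np.hypot(*(far-w).T);tip=far[d>d.max()-4].mean(0)
    P=at_z(c,w,zt,o);v=at_z(c,tip,zt-.009,o)-at_z(c,w,zt-.009,o)
    return w.round(1),round(float(e.max()),1),P.round(4)[:2],'tab',np.degrees(np.arctan2(v[1],v[0])).round(1),np.linalg.norm(v).round(3)
E
python3 - <<'E'
from h import *
import pickle
o,c=pickle.load(open('w2.pkl','rb'));g=c['color'].max(2)
for uv in [(342,76),(373,160),(328,263),(262,120),(294,196),(398,229)]: print(g[uv[1],uv[0]],caps(c,o,uv,30,thr=45),caps(c,o,uv,30,thr=60))
E
```

```text
41 (array([340.3,  75.3]), 18.0, array([0.5243, 0.34  ]), 'tab', np.float64(146.0), np.float64(0.034)) (array([340.3,  75.2]), 18.4, array([0.5242, 0.3402]), 'tab', np.float64(146.2), np.float64(0.035))
48 (array([383.1, 154.4]), 6.4, array([0.5826, 0.2738]), 'tab', np.float64(-119.1), np.float64(0.034)) (array([373.3, 160.3]), 16.4, array([0.5741, 0.2667]), 'tab', np.float64(-92.6), np.float64(0.032))
50 (array([0., 0.]), 404.0, array([0.2148, 0.358 ]), 'tab', np.float64(-29.9), np.float64(0.825)) (array([328.1, 263.3]), 14.2, array([0.551 , 0.1452]), 'tab', np.float64(-37.9), np.float64(0.052))
44 (array([262.4, 112.4]), 9.4, array([0.4558, 0.2969]), 'tab', np.float64(-92.8), np.float64(0.018)) (array([261., 120.]), 16.6, array([0.4553, 0.2897]), 'tab', np.float64(168.4), np.float64(0.0))
63 (array([  0., 419.]), 357.4, array([ 0.1464, -0.1546]), 'tab', np.float64(46.2), np.float64(0.825)) (array([  0., 419.]), 352.0, array([ 0.1464, -0.1546]), 'tab', np.float64(46.2), np.float64(0.825))
45 (array([403.2, 234.5]), 6.2, array([0.6264, 0.1916]), 'tab', np.float64(147.8), np.float64(0.029)) (array([397.4, 229. ]), 14.8, array([0.6183, 0.197 ]), 'tab', np.float64(132.9), np.float64(0.003))
```

```bash
python3 - <<'E'
from h import *
go([.551,.1455,.20],-29)
E
```

```text
shift [-83.2  60.8 105. ] turn 37.0 or 37.0 -143.0 q [ 0.37 -0.08  1.3  -0.    1.93  0.23]
```

```bash
python3 -m jog '-30 20 20 0 0 9;-60 40 50 0 0 18;-83 61 80 0 0 27;-83 61 100 0 0 37;-83 61 105 0 0 37;-83 61 105 0 0 37' ; python3 - <<'E'
from h import *
o=get_obs();c=read_camera('wrist');cv2.imwrite('pics/w3.png',c['color'])
print(o['tcp_pos'])
R=np.array(o['tool_rot']);M=np.array(c['tool_from_camera']);T=np.eye(4);T[:3,:3]=R;T[:3,3]=o['tcp_pos'];q=np.linalg.inv(T@M)@np.array([.551,.1455,.117,1])
uv=(q[:2]/q[2]*c['fx']+[c['cx'],c['cy']]).round().astype(int);print('expect',uv)
for t in (55,65,80):print(caps(c,o,tuple(uv),50,thr=t))
E
```

```text
time_s: 9.05
tcp_pos: [0.5512, 0.1466, 0.2008]
tool_rot: [[0.481, 0.877, 0.001], [0.877, -0.481, 0.0], [0.0, 0.0, -1.0]]
wrist_force: [0.1, -0.5, 0.3]
width: 0.0682
grasp_force: 0.0
[0.55122661 0.14664271 0.20084308]
expect [274 227]
(array([280., 240.]), 12.8, array([0.5501, 0.134 ]), 'tab', np.float64(63.4), np.float64(0.029))
(array([279.6, 226.3]), 21.8, array([0.555 , 0.1438]), 'tab', np.float64(-113.6), np.float64(0.036))
(array([279.8, 226. ]), 22.0, array([0.5553, 0.1439]), 'tab', np.float64(-114.4), np.float64(0.036))
```

View pics/w3.png

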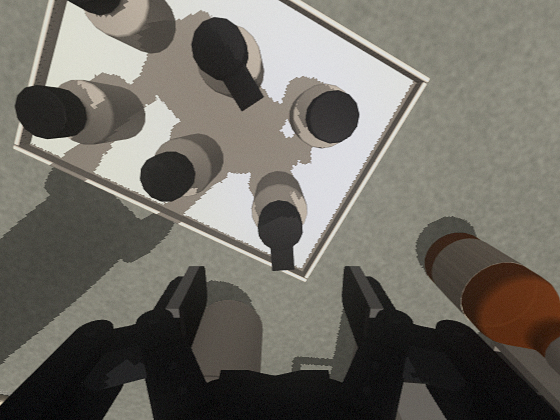

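The cap is at (280,224) with its tab pointing straight down the image at (284,260), so the fingers close across the tab as intended. The position (0.555,0.144) agrees with the earlier views to within 4 mm.

```bash
python3 - <<'E'
from h import *
go([.5545,.1442,.097],-28)
E
python3 -m jog '0 4 30 0 0 0;0 4 60 0 0 0;0 4 90 0 0 0;0 4 104 0 0 0;0 4 104 0 0 0' && python3 -m jog '0 0 0 0 0 0;0 0 0 0 0 0;0 0 0 0 0 0;0 0 0 0 0 0;0 0 0 0 0 0' -1 40
```

```text
shift [ -1.    3.8 104.6] turn -0.8 or 179.2 -0.8 q [ 0.2   0.01  1.4  -0.    1.74  0.7 ]
time_s: 9.72
tcp_pos: [0.5546, 0.1453, 0.0963]
tool_rot: [[0.482, 0.876, -0.0], [0.876, -0.482, -0.0], [-0.0, -0.0, -1.0]]
wrist_force: [-0.1, 0.0, 0.7]
width: 0.0682
grasp_force: 0.0
time_s: 10.35
tcp_pos: [0.5557, 0.1454, 0.0981]
tool_rot: [[0.483, 0.875, 0.003], [0.875, -0.483, 0.001], [0.002, 0.002, -1.0]]
wrist_force: [-0.5, -0.0, 5.7]
width: 0.0327
grasp_force: 40.0
```

```bash
python3 -m jog '0 0 -8 0 0 0;0 0 -30 0 0 0;0 0 -70 0 0 0;0 0 -120 0 0 0;0 0 -165 0 0 0;0 0 -190 0 0 0;0 0 -190 0 0 0'; python3 - <<'E'
from h import *
go([.517,-.281,.288],-34)
E
```

```text
time_s: 11.22
tcp_pos: [0.5554, 0.1452, 0.2888]
tool_rot: [[0.483, 0.875, 0.004], [0.875, -0.483, 0.001], [0.003, 0.003, -1.0]]
wrist_force: [-0.3, -0.0, -1.0]
width: 0.033
grasp_force: 39.9
shift [-3.916e+02  1.725e+02  3.000e-01] turn 5.1 or 5.1 -174.9 q [ 0.2   0.03  1.22 -0.    1.89  0.7 ]
```

```bash
python3 -m jog '-20 9 0 0 0 1;-60 26 0 0 0 2;-105 46 0 0 0 3;-150 66 0 0 0 4;-195 86 0 0 0 5;-240 106 0 0 0 5;-285 126 0 0 0 5;-330 145 0 0 0 5;-370 163 0 0 0 5;-391 172 0 0 0 5' && python3 -m jog '0 0 0 0 0 0;0 0 0 0 0 0'; python3 - <<'E'
from h import *
import pickle
go([.517,-.281,.112],-34);print(get_obs()['tcp_pos'])
c=read_camera('top');s=read_camera('scene')
D=np.zeros((600,800,3),np.uint8)
D[:]=np.hstack([cv2.resize(c['color'][120:270,310:460],(400,400)),cv2.resize(s['color'][60:260,110:310],(400,400))]+[]) if 0 else 0
D[:450,:400]=cv2.resize(c['color'][120:277,310:450],(400,450));D[:450,400:]=cv2.resize(s['color'][60:260,80:258],(400,450))
cv2.imwrite('pics/c4.png',D[:450])
E
```

```text
time_s: 12.48
tcp_pos: [0.5146, -0.2829, 0.2836]
tool_rot: [[0.561, 0.828, -0.004], [0.828, -0.561, 0.002], [-0.001, -0.004, -1.0]]
wrist_force: [0.1, 0.7, -0.7]
width: 0.0329
grasp_force: 40.0
time_s: 12.72
tcp_pos: [0.5163, -0.2796, 0.2856]
tool_rot: [[0.558, 0.83, -0.001], [0.83, -0.558, 0.001], [0.0, -0.001, -1.0]]
wrist_force: [0.4, 0.3, -0.5]
width: 0.0331
grasp_force: 40.0
shift [ -0.9   1.6 173.6] turn 0.1 or 0.1 -179.9 q [-0.55  0.07  1.18  0.    1.89  0.04]
[ 0.51627249 -0.27957622  0.2856299 ]
```

View pics/c4.png

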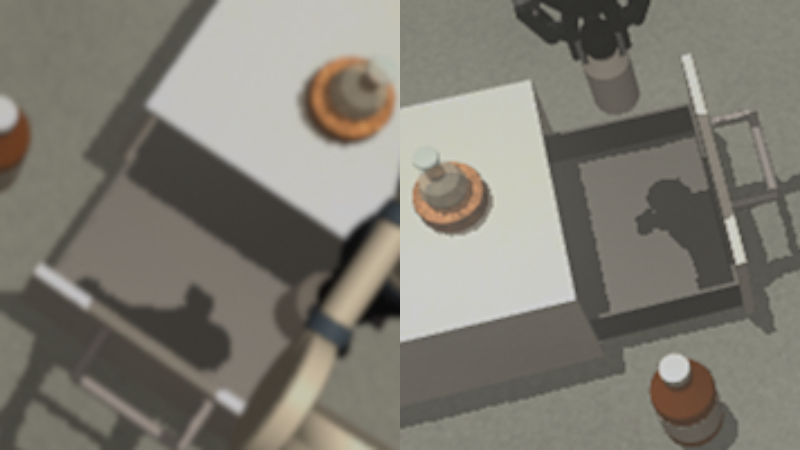

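The drawer is fully out. Panel top ends are at scene (207,87)/(232,176) and top (324,214)/(394,261). The bottle hangs upright and I check the bay position from these.

```bash
python3 - <<'E'
from h import *
import pickle
c=pickle.load(open('top.pkl','rb'));s=pickle.load(open('scene.pkl','rb'))
x=np.array([.83,-.558,0]);y=np.array([.558,.83,0])
m=[]
for k,a,b in [(c,(324,214.2),(394,261.3)),(s,(232.2,176.4),(207.3,86.7))]:
    p,q=at_z(k,a,.148),at_z(k,b,.148);print(p,q,np.linalg.norm(p-q));m.append((p+q)/2)
m=np.mean(m,0);print('panel mid',m,'bay',m+.091*x)
for t in (-.068,0,.068):print(t,(m+.09*x+t*y).round(4))
E
```

```text
[ 0.55799922 -0.06619713  0.148     ] [ 0.44227023 -0.24007568  0.148     ] 0.20887066116367214
[ 0.55856099 -0.06029354  0.148     ] [ 0.41118298 -0.28165504  0.148     ] 0.26593456229291057
panel mid [ 0.49250335 -0.16205535  0.148     ] bay [ 0.56803335 -0.21283335  0.148     ]
-0.068 [ 0.5293 -0.2687  0.148 ]
0 [ 0.5672 -0.2123  0.148 ]
0.068 [ 0.6051 -0.1558  0.148 ]
```

The left panel end alone (the right end is hidden by the arm) gives bay (0.557,-0.228). The handle gave (0.557,-0.226), so they agree and the first slot is right.

```bash
python3 -m jog '0 1 45 0 0 0;0 1 95 0 0 0;0 1 140 0 0 0;0 1 163 0 0 0;0 1 168 0 0 0;0 1 171 0 0 0;0 1 172 0 0 0;0 1 172 0 0 0' && python3 -m jog '0 0 1 0 0 0;0 0 2 0 0 0;0 0 3 0 0 0;0 0 3 0 0 0'
```

```text
time_s: 13.82
tcp_pos: [0.5177, -0.2811, 0.1154]
tool_rot: [[0.558, 0.83, 0.002], [0.83, -0.558, -0.001], [0.0, 0.002, -1.0]]
wrist_force: [-0.3, 0.5, -0.5]
width: 0.0328
grasp_force: 40.1
time_s: 14.32
tcp_pos: [0.5171, -0.2808, 0.111]
tool_rot: [[0.558, 0.83, -0.0], [0.83, -0.558, 0.0], [0.0, -0.0, -1.0]]
wrist_force: [-0.3, 0.8, -1.4]
width: 0.0332
grasp_force: 40.1
```

```bash
python3 -m jog '0 0 1 0 0 0;0 0 2 0 0 0;0 0 2 0 0 0;0 0 2 0 0 0'; python3 -m jog '0 0 1 0 0 0;0 0 1 0 0 0'
```

```text
time_s: 14.82
tcp_pos: [0.5172, -0.2809, 0.1092]
tool_rot: [[0.558, 0.83, 0.0], [0.83, -0.558, -0.0], [-0.0, 0.0, -1.0]]
wrist_force: [-0.6, 0.2, -0.5]
width: 0.0331
grasp_force: 40.2
time_s: 15.08
tcp_pos: [0.5173, -0.281, 0.1091]
tool_rot: [[0.558, 0.83, 0.001], [0.83, -0.558, -0.001], [-0.0, 0.001, -1.0]]
wrist_force: [-2.0, 0.2, 5.5]
width: 0.0331
grasp_force: 40.5
```

```bash
python3 -m jog '0 0 0 0 0 0;0 0 0 0 0 0;0 0 0 0 0 0;0 0 0 0 0 0;0 0 -20 0 0 0;0 0 -60 0 0 0;0 0 -110 0 0 0;0 0 -140 0 0 0' 0.6; python3 - <<'E'
from h import *
go([.574,.2665,.25],-6)
E
```

```text
time_s: 16.08
tcp_pos: [0.5176, -0.2811, 0.2534]
tool_rot: [[0.558, 0.83, 0.005], [0.83, -0.558, -0.003], [0.0, 0.006, -1.0]]
wrist_force: [0.1, 0.1, 0.2]
width: 0.068
grasp_force: 0.0
shift [ 485.9 -258.7    2.1] turn -27.9 or 152.1 -27.9 q [-0.56  0.06  1.25 -0.    1.83  0.04]
```

```bash
python3 -m jog '50 -26 0 0 0 -3;100 -53 0 0 0 -6;150 -80 0 0 0 -9;200 -106 0 0 0 -12;250 -133 0 0 0 -15;300 -160 0 0 0 -18;350 -186 0 0 0 -21;400 -213 0 0 0 -24;450 -240 0 0 0 -27;486 -259 0 0 0 -28' && python3 -m jog '0 0 10 0 0 0;0 0 15 0 0 0;0 0 15 0 0 0'; python3 - <<'E'
from h import *
c=read_camera('top');s=read_camera('scene')
o=get_obs();w=read_camera('wrist');print(o['tcp_pos'])
R=np.array(o['tool_rot']);M=np.array(w['tool_from_camera']);T=np.eye(4);T[:3,:3]=R;T[:3,3]=o['tcp_pos']
q=np.linalg.inv(T@M)@np.array([.574,.2665,.112,1]);uv=(q[:2]/q[2]*w['fx']+[w['cx'],w['cy']]).round().astype(int);print('expect',uv)
for t in (60,70,80):print(caps(w,o,tuple(uv),48,thr=t))
D=np.zeros((480,780,3),np.uint8);D[:,:420]=cv2.resize(w['color'],(640,480))[:,100:520];D[:,420:]=cv2.resize(s['color'][60:220,110:230],(360,480));cv2.imwrite('pics/c5.png',D)
E
```

```text
time_s: 17.32
tcp_pos: [0.5732, 0.2695, 0.25]
tool_rot: [[0.1, 0.995, 0.002], [0.995, -0.1, 0.001], [0.001, 0.002, -1.0]]
wrist_force: [-0.4, -0.8, 0.7]
width: 0.0685
grasp_force: 0.0
time_s: 17.7
tcp_pos: [0.5734, 0.2656, 0.2331]
tool_rot: [[0.105, 0.995, -0.001], [0.995, -0.105, -0.001], [-0.001, -0.0, -1.0]]
wrist_force: [-0.2, -0.5, -0.0]
width: 0.0685
grasp_force: 0.0
[0.57357512 0.26577964 0.23383177]
expect [275 209]
(array([278.8, 209. ]), 19.0, array([0.5776, 0.2678]), 'tab', np.float64(-87.0), np.float64(0.035))
(array([279., 208.]), 19.4, array([0.5779, 0.2686]), 'tab', np.float64(-87.7), np.float64(0.036))
(array([279., 208.]), 19.4, array([0.5779, 0.2686]), 'tab', np.float64(-87.7), np.float64(0.036))
```

View pics/c5.png

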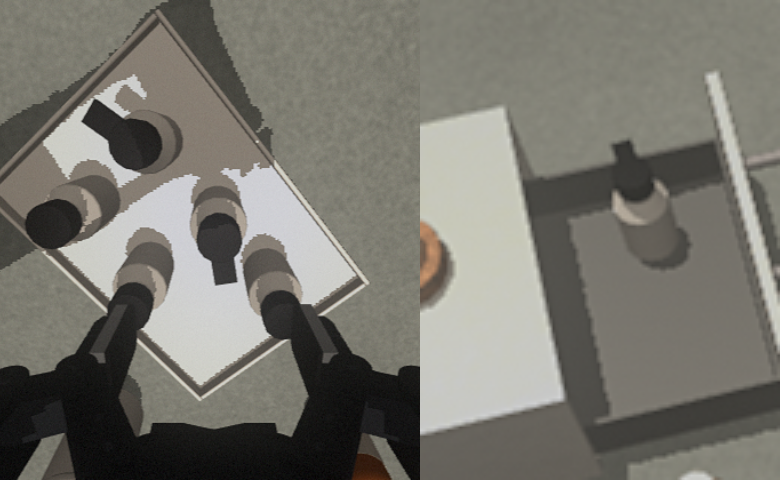

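Left (wrist): reject B's cap is at crop (219,238) with the tab down to (225,270), and the fingers are clear of its neighbours. Right (scene): bottle 1 stands upright in the drawer at crop (640,200).

```bash
python3 - <<'E'
from h import *
go([.577,.267,.097],1)
E
```

```text
shift [  1.3   3.1 137. ] turn -7.0 or 173.0 -7.0 q [ 0.38  0.18  1.16 -0.    1.81  0.49]
```

```bash
python3 -m jog '1 3 20 0 0 -7;1 3 60 0 0 -7;1 3 100 0 0 -7;1 3 130 0 0 -7;1 3 137 0 0 -7;1 3 137 0 0 -7' && python3 -m jog '0 0 0 0 0 0;0 0 0 0 0 0;0 0 0 0 0 0;0 0 0 0 0 0;0 0 0 0 0 0' -1 40 && python3 -m jog '0 0 -8 0 0 0;0 0 -30 0 0 0;0 0 -70 0 0 0;0 0 -120 0 0 0;0 0 -165 0 0 0;0 0 -190 0 0 0;0 0 -190 0 0 0'; python3 - <<'E'
from h import *
go([.557,-.224,.288],-34)
E
```

```text
time_s: 18.6
tcp_pos: [0.5768, 0.2674, 0.097]
tool_rot: [[-0.018, 1.0, 0.001], [1.0, 0.018, 0.0], [0.0, 0.001, -1.0]]
wrist_force: [0.3, -0.2, 0.5]
width: 0.0685
grasp_force: 0.0
time_s: 19.23
tcp_pos: [0.5773, 0.268, 0.0982]
tool_rot: [[-0.019, 1.0, 0.003], [1.0, 0.019, 0.001], [0.001, 0.003, -1.0]]
wrist_force: [0.3, -0.3, 5.9]
width: 0.0331
grasp_force: 39.6
time_s: 20.1
tcp_pos: [0.5769, 0.2679, 0.2888]
tool_rot: [[-0.019, 1.0, 0.004], [1.0, 0.019, 0.002], [0.002, 0.004, -1.0]]
wrist_force: [-0.4, -1.3, -2.5]
width: 0.0328
grasp_force: 40.1
shift [-4.914e+02 -2.930e+01 -1.000e-01] turn 35.1 or 35.1 -144.9 q [0.38 0.2  1.03 0.   1.9  0.36]
```

```bash
python3 -m jog '-20 -1 0 0 0 2;-60 -3 0 0 0 6;-110 -6 0 0 0 10;-160 -9 0 0 0 14;-210 -12 0 0 0 18;-260 -15 0 0 0 22;-310 -18 0 0 0 26;-360 -20 0 0 0 30;-410 -22 0 0 0 33;-455 -24 0 0 0 35' && python3 -m jog '0 0 0 0 0 0'; python3 - <<'E'
from h import *
go([.560,-.222,.114],-34)
E
```

```text
time_s: 21.35
tcp_pos: [0.5595, -0.1903, 0.2835]
tool_rot: [[0.561, 0.828, -0.004], [0.828, -0.561, 0.001], [-0.001, -0.004, -1.0]]
wrist_force: [0.3, -0.1, -0.8]
width: 0.0329
grasp_force: 40.1
time_s: 21.48
tcp_pos: [0.5593, -0.1915, 0.2829]
tool_rot: [[0.564, 0.826, -0.005], [0.826, -0.564, 0.001], [-0.002, -0.005, -1.0]]
wrist_force: [-0.4, 0.3, -1.0]
width: 0.033
grasp_force: 40.2
shift [-24.4  18.5 168.9] turn -0.3 or 179.7 -0.3 q [-0.39  0.08  1.17 -0.    1.89  0.21]
```

```bash
python3 -m jog '-12 9 0 0 0 0;-24 18 5 0 0 0;-24 18 45 0 0 0;-24 18 90 0 0 0;-24 18 135 0 0 0;-24 18 155 0 0 0;-24 18 165 0 0 0;-24 18 165 0 0 0' && python3 -m jog '0 0 0 0 0 0;0 0 0 0 0 0'
```

```text
time_s: 22.48
tcp_pos: [0.563, -0.2178, 0.122]
tool_rot: [[0.558, 0.83, 0.001], [0.83, -0.558, -0.0], [0.0, 0.001, -1.0]]
wrist_force: [0.1, 0.2, -2.3]
width: 0.0331
grasp_force: 40.3
time_s: 22.72
tcp_pos: [0.5634, -0.218, 0.123]
tool_rot: [[0.558, 0.83, 0.003], [0.83, -0.558, -0.001], [0.0, 0.003, -1.0]]
wrist_force: [-0.8, 0.3, -0.7]
width: 0.0327
grasp_force: 40.3
```

```bash
python3 -m jog '-2 0 3 0 0 0;-4 0 6 0 0 0;-4 0 9 0 0 0;-4 0 11 0 0 0;-4 0 12 0 0 0;-4 0 13 0 0 0;-4 0 13 0 0 0' && python3 -m jog '0 0 1 0 0 0;0 0 1 0 0 0;0 0 1 0 0 0'
```

```text
time_s: 23.6
tcp_pos: [0.5605, -0.221, 0.1091]
tool_rot: [[0.558, 0.83, 0.001], [0.83, -0.558, -0.0], [0.0, 0.001, -1.0]]
wrist_force: [-1.2, 0.8, 4.1]
width: 0.0327
grasp_force: 40.9
time_s: 23.98
tcp_pos: [0.561, -0.2214, 0.1092]
tool_rot: [[0.558, 0.83, 0.003], [0.83, -0.558, -0.001], [0.0, 0.003, -1.0]]
wrist_force: [-2.6, -0.7, 6.7]
width: 0.0331
grasp_force: 41.3
```

Contact. Release, rise and go for C.

```bash
python3 -m jog '0 0 0 0 0 0;0 0 0 0 0 0;0 0 0 0 0 0;0 0 0 0 0 0;0 0 -20 0 0 0;0 0 -60 0 0 0;0 0 -110 0 0 0;0 0 -140 0 0 0' 0.6; python3 - <<'E'
from h import *
go([.525,.341,.245],52)
E
```

```text
time_s: 24.98
tcp_pos: [0.5609, -0.2212, 0.2525]
tool_rot: [[0.558, 0.83, 0.005], [0.83, -0.558, -0.002], [0.001, 0.006, -1.0]]
wrist_force: [0.0, 0.3, 0.1]
width: 0.0685
grasp_force: 0.0
shift [ 446.5 -343.4    6. ] turn -85.9 or 94.1 -85.9 q [-0.43  0.1   1.21  0.    1.83  0.16]
```

```bash
python3 -m jog '45 -34 0 0 0 -9;90 -69 0 0 0 -18;135 -103 0 0 0 -27;180 -138 0 0 0 -36;225 -173 0 0 0 -45;270 -208 0 0 0 -54;315 -242 0 0 0 -63;360 -277 0 0 0 -72;405 -311 0 0 0 -80;446 -343 0 0 0 -86' && python3 -m jog '0 0 0 0 0 0;0 0 0 0 0 0'; python3 - <<'E'
from h import *
o=get_obs();w=read_camera('wrist');print(o['tcp_pos']);s=read_camera('scene')
R=np.array(o['tool_rot']);M=np.array(w['tool_from_camera']);T=np.eye(4);T[:3,:3]=R;T[:3,3]=o['tcp_pos']
q=np.linalg.inv(T@M)@np.array([.525,.341,.112,1]);uv=(q[:2]/q[2]*w['fx']+[w['cx'],w['cy']]).round().astype(int);print('expect',uv)
for t in (50,60,70,80):print(caps(w,o,tuple(uv),48,thr=t))
go([.525,.341,.245],52)
D=np.zeros((480,780,3),np.uint8);D[:,:420]=cv2.resize(w['color'],(640,480))[:,100:520];D[:,420:]=cv2.resize(s['color'][60:220,110:230],(360,480));cv2.imwrite('pics/c6.png',D)
E
```

```text
time_s: 26.22
tcp_pos: [0.5242, 0.3426, 0.2492]
tool_rot: [[-0.792, 0.611, 0.002], [0.611, 0.792, 0.001], [-0.001, 0.002, -1.0]]
wrist_force: [1.7, 0.5, -0.3]
width: 0.0683
grasp_force: 0.0
time_s: 26.48
tcp_pos: [0.5247, 0.3403, 0.2483]
tool_rot: [[-0.789, 0.615, 0.001], [0.615, 0.789, 0.0], [-0.001, 0.001, -1.0]]
wrist_force: [-0.7, 0.2, -0.0]
width: 0.0686
grasp_force: 0.0
[0.52468935 0.3402805  0.24826342]
expect [277 206]
(array([559., 419.]), 334.4, array([0.9225, 0.4405]), 'tab', np.float64(-165.9), np.float64(0.686))
(array([277., 207.]), 18.0, array([0.5246, 0.3415]), 'tab', np.float64(138.9), np.float64(0.038))
(array([277., 207.]), 18.2, array([0.5246, 0.3415]), 'tab', np.float64(139.6), np.float64(0.038))
(array([277. , 206.5]), 18.6, array([0.5243, 0.3417]), 'tab', np.float64(142.3), np.float64(0.037))
shift [1.1 1.3 3.2] turn -0.0 or 180.0 -0.0 q [ 0.52  0.16  1.15 -0.    1.83 -0.39]
```

View pics/c6.png

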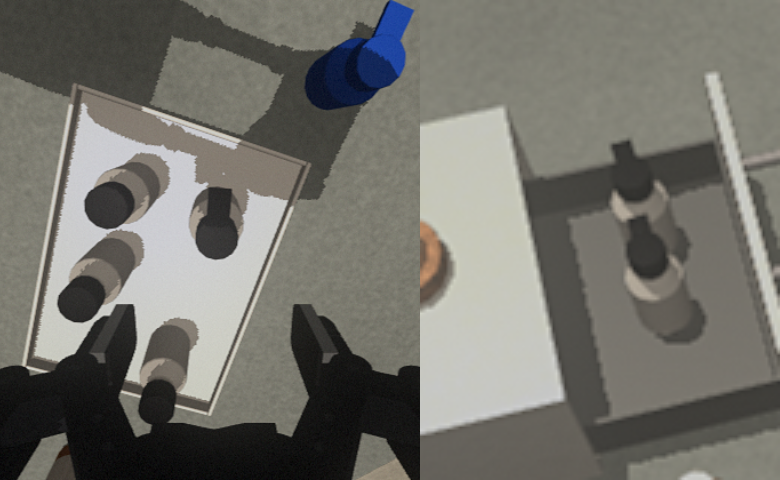

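Wrist: reject C is at crop (217,238) with the tab straight up, and the position agrees. The three plain bottles still stand. Scene: bottles 1 and 2 are upright in the drawer.

```bash
python3 -m jog '1 1 30 0 0 0;1 1 70 0 0 0;1 1 115 0 0 0;1 1 145 0 0 0;1 1 151 0 0 0;1 1 151 0 0 0' && python3 -m jog '0 0 0 0 0 0;0 0 0 0 0 0;0 0 0 0 0 0;0 0 0 0 0 0;0 0 0 0 0 0' -1 40 && python3 -m jog '0 0 -8 0 0 0;0 0 -30 0 0 0;0 0 -70 0 0 0;0 0 -120 0 0 0;0 0 -165 0 0 0;0 0 -190 0 0 0;0 0 -190 0 0 0'; python3 - <<'E'
from h import *
go([.602,-.160,.288],-34)
E
```

```text
time_s: 27.32
tcp_pos: [0.525, 0.3413, 0.0974]
tool_rot: [[-0.788, 0.615, 0.001], [0.615, 0.788, 0.0], [-0.0, 0.001, -1.0]]
wrist_force: [-0.3, 0.5, 0.4]
width: 0.0686
grasp_force: 0.0
time_s: 27.95
tcp_pos: [0.5252, 0.3424, 0.0982]
tool_rot: [[-0.789, 0.614, 0.003], [0.614, 0.789, 0.001], [-0.001, 0.003, -1.0]]
wrist_force: [-0.4, -0.4, 5.8]
width: 0.0328
grasp_force: 39.6
time_s: 28.82
tcp_pos: [0.5249, 0.3422, 0.2889]
tool_rot: [[-0.789, 0.614, 0.004], [0.614, 0.789, 0.002], [-0.002, 0.004, -1.0]]
wrist_force: [0.6, -1.2, -1.3]
width: 0.0327
grasp_force: 40.0
shift [-3.694e+02 -3.489e+02  1.000e-01] turn 86.1 or 86.1 -93.9 q [ 0.52  0.17  1.06  0.    1.9  -0.39]
```

```bash
python3 -m jog '-16 -15 0 0 0 4;-50 -47 0 0 0 12;-90 -85 0 0 0 21;-130 -123 0 0 0 30;-170 -161 0 0 0 39;-210 -198 0 0 0 48;-250 -236 0 0 0 57;-290 -274 0 0 0 66;-330 -312 0 0 0 75;-355 -335 0 0 0 82' && python3 -m jog '0 0 0 0 0 0;0 0 0 0 0 0'; python3 - <<'E'
from h import *
go([.602,-.160,.123],-34)
E
```

```text
time_s: 30.08
tcp_pos: [0.5974, -0.1441, 0.2833]
tool_rot: [[0.507, 0.862, -0.004], [0.862, -0.507, 0.0], [-0.002, -0.004, -1.0]]
wrist_force: [0.5, -0.6, -1.0]
width: 0.0332
grasp_force: 40.1
time_s: 30.32
tcp_pos: [0.598, -0.1406, 0.2846]
tool_rot: [[0.499, 0.867, -0.003], [0.867, -0.499, 0.001], [-0.0, -0.003, -1.0]]
wrist_force: [-0.4, 0.4, -1.4]
width: 0.0331
grasp_force: 40.1
shift [-14.8  13.6 161.6] turn 4.1 or 4.1 -175.9 q [-0.29  0.15  1.1   0.    1.9   0.24]
```

```bash
python3 -m jog '-7 7 0 0 0 2;-15 13 5 0 0 4;-15 13 5 0 0 4;-15 13 45 0 0 4;-15 13 90 0 0 4;-15 13 135 0 0 4;-15 13 155 0 0 4;-15 13 160 0 0 4;-15 13 160 0 0 4;-15 13 160 0 0 4'
```

```text
time_s: 31.58
tcp_pos: [0.6035, -0.1603, 0.1287]
tool_rot: [[0.558, 0.83, 0.004], [0.83, -0.558, -0.001], [0.001, 0.004, -1.0]]
wrist_force: [0.0, -0.5, -1.2]
width: 0.033
grasp_force: 40.2
```

```bash
python3 -m jog '0 0 5 0 0 0;0 0 10 0 0 0;0 0 14 0 0 0;0 0 16 0 0 0;0 0 17 0 0 0;0 0 18 0 0 0;0 0 18 0 0 0' && python3 -m jog '0 0 1 0 0 0;0 0 2 0 0 0;0 0 2 0 0 0'
```

```text
time_s: 32.45
tcp_pos: [0.6026, -0.16, 0.1091]
tool_rot: [[0.558, 0.83, 0.001], [0.83, -0.558, -0.0], [0.0, 0.001, -1.0]]
wrist_force: [-2.1, 0.7, 4.7]
width: 0.0331
grasp_force: 40.6
time_s: 32.83
tcp_pos: [0.6034, -0.1605, 0.1091]
tool_rot: [[0.558, 0.83, 0.004], [0.83, -0.558, -0.002], [0.001, 0.004, -1.0]]
wrist_force: [-1.5, -1.0, 11.2]
width: 0.0325
grasp_force: 41.3
```

```bash
python3 -m jog '0 0 0 0 0 0;0 0 0 0 0 0;0 0 0 0 0 0;0 0 0 0 0 0;0 0 -20 0 0 0;0 0 -60 0 0 0;0 0 -110 0 0 0;0 0 -170 0 0 0' 0.6 && python3 -m jog '50 0 0 0 0 0;100 0 0 0 0 0;150 0 0 0 0 0;200 0 0 0 0 0;250 -40 0 0 0 0;290 -80 0 0 0 0;290 -80 0 0 0 0'; python3 - <<'E'
from h import *
s=read_camera('scene');c=read_camera('top')
D=np.zeros((510,790,3),np.uint8);D[:,:470]=cv2.resize(s['color'][70:240,110:267],(470,510));D[:,470:]=cv2.resize(c['color'][120:290,300:407],(320,510));cv2.imwrite('pics/c7.png',D)
E
```

```text
time_s: 33.83
tcp_pos: [0.602, -0.1598, 0.2785]
tool_rot: [[0.558, 0.83, -0.0], [0.83, -0.558, 0.0], [-0.0, -0.0, -1.0]]
wrist_force: [0.9, 0.3, 0.6]
width: 0.0683
grasp_force: 0.0
time_s: 34.7
tcp_pos: [0.6969, 0.1302, 0.278]
tool_rot: [[0.553, 0.834, 0.002], [0.834, -0.553, 0.001], [0.002, 0.001, -1.0]]
wrist_force: [0.8, 0.7, 0.1]
width: 0.0683
grasp_force: 0.0
```

View pics/c7.png

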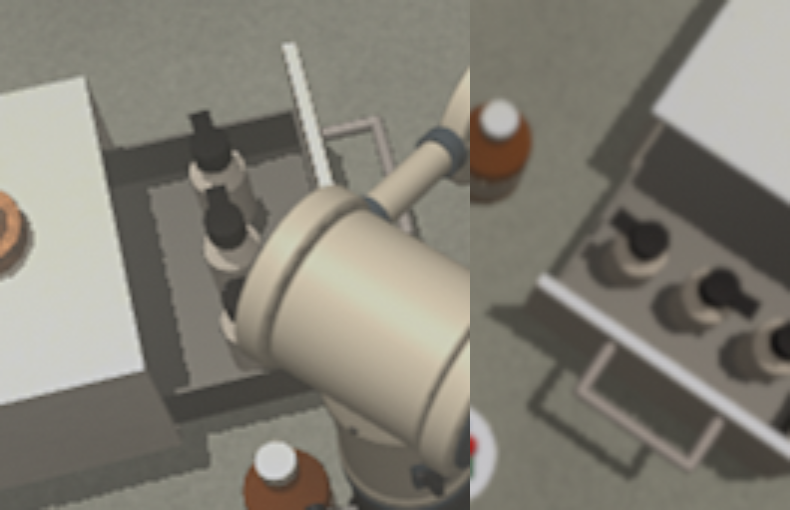

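All three rejects stand upright in the drawer (top crop caps at (645,240), (720,290) and (785,340)), and the solvent bottle is untouched. I compare the drawer position with the picture taken just after the pull.

```bash
python3 - <<'E'
from h import *
a=cv2.imread('pics/t2.png',0).astype(np.float32);b=cv2.cvtColor(read_camera('top')['color'],cv2.COLOR_BGR2GRAY).astype(np.float32)
for n,(x0,y0,x1,y1) in {'panel':(318,205,400,285),'handle':(330,235,382,282),'tray':(130,160,285,300),'solvent':(290,145,328,190),'jar':(268,250,314,294),'flask':(412,135,452,172)}.items():
    t=a[y0:y1,x0:x1]; r=cv2.matchTemplate(b[y0-4:y1+4,x0-4:x1+4],t,cv2.TM_CCOEFF_NORMED);_,v,_,l=cv2.minMaxLoc(r)
    print(n,v,np.array(l)-4,np.abs(t-b[y0:y1,x0:x1]).mean().round(2), cv2.phaseCorrelate(t,b[y0:y1,x0:x1],cv2.createHanningWindow((x1-x0,y1-y0),cv2.CV_32F)))
E
```

```text
panel 0.8015772104263306 [ 0 -1] 12.05 ((0.6207602783761885, -0.4041968643345015), 0.7368396817313301)
handle 0.9908027648925781 [ 0 -1] 6.08 ((0.3198996663794986, -0.6593265615083936), 1.0160545228440085)
tray 0.12239528447389603 [4 4] 40.67 ((-0.3998176130572091, 0.013670844955839812), 0.15666293965445624)
solvent 0.9997155070304871 [0 0] 1.85 ((0.047626648109901026, 0.5585953416513725), 0.8742943747838339)
jar 0.2552233040332794 [0 0] 30.64 ((0.23703018584209445, 0.4513588627733256), 0.6842634417392589)
flask 0.9998615384101868 [0 0] 1.91 ((-0.014549460701026362, 0.13543849697442312), 0.8847254860401154)
```

The handle shows a shift of about 0.7 px, roughly 2 mm inward, caused by setting the bottles down. There is time left, so I pull the drawer back to its stop.

```bash
python3 - <<'E'
from h import *
go([.438,-.1465,.25],-34)
E
```

```text
shift [-370.1  -64.4   27.1] turn 0.1 or 0.1 -179.9 q [ 0.13  0.42  0.79 -0.    1.93  0.72]
```

```bash
python3 -m jog '-45 -8 0 0 0 0;-90 -16 0 0 0 0;-135 -24 0 0 0 0;-180 -32 0 0 0 0;-225 -40 0 0 0 0;-270 -48 0 0 0 0;-315 -56 0 0 0 0;-350 -62 10 0 0 0;-370 -64 20 0 0 0;-370 -64 27 0 0 0' 0 && python3 -m jog '0 0 0 0 0 0;0 0 0 0 0 0'; python3 - <<'E'
from h import *
go([.438,-.1465,.121],-34)
E
```

```text
time_s: 36.1
tcp_pos: [0.4372, -0.1481, 0.2496]
tool_rot: [[0.562, 0.827, 0.001], [0.827, -0.562, -0.001], [-0.0, 0.001, -1.0]]
wrist_force: [-0.2, 0.1, 0.2]
width: 0.043
grasp_force: 0.0
time_s: 36.35
tcp_pos: [0.4387, -0.1458, 0.2496]
tool_rot: [[0.558, 0.83, 0.0], [0.83, -0.558, 0.0], [0.0, 0.0, -1.0]]
wrist_force: [-0.4, 0.6, -0.0]
width: 0.0426
grasp_force: 0.0
shift [ -1.   -0.3 128.6] turn 0.1 or 0.1 -179.9 q [-0.39 -0.28  1.57  0.    1.85  0.2 ]
```

```bash
python3 -m jog '0 0 40 0 0 0;0 0 80 0 0 0;0 0 110 0 0 0;0 0 125 0 0 0;0 0 129 0 0 0;0 0 129 0 0 0' && python3 -m jog '0 0 0 0 0 0;0 0 0 0 0 0;0 0 0 0 0 0;0 0 0 0 0 0' -1 40 && python3 -m jog '0 -1 0 0 0 0;0 -2 0 0 0 0;0 -3 0 0 0 0;0 -4 0 0 0 0;0 -4 0 0 0 0'
```

```text
time_s: 37.1
tcp_pos: [0.4389, -0.1461, 0.1213]
tool_rot: [[0.558, 0.83, 0.001], [0.83, -0.558, -0.001], [0.0, 0.002, -1.0]]
wrist_force: [0.2, 0.5, 0.9]
width: 0.0427
grasp_force: 0.0
time_s: 37.6
tcp_pos: [0.4388, -0.1463, 0.1215]
tool_rot: [[0.558, 0.83, 0.002], [0.83, -0.558, -0.001], [0.0, 0.002, -1.0]]
wrist_force: [-1.3, 0.8, 5.7]
width: 0.0107
grasp_force: 39.2
time_s: 38.22
tcp_pos: [0.4364, -0.1447, 0.1215]
tool_rot: [[0.558, 0.83, 0.005], [0.83, -0.558, -0.002], [0.001, 0.005, -1.0]]
wrist_force: [5.0, -2.5, 4.0]
width: 0.0106
grasp_force: 39.2
```

At the stop again (0.436,-0.145). A small further pull to be sure, then release, rise and back away.

```bash
python3 -m jog '0 -1 0 0 0 0;0 -1 0 0 0 0' && python3 -m jog '0 0 0 0 0 0;0 0 0 0 0 0;0 0 0 0 0 0;0 0 -40 0 0 0;0 0 -90 0 0 0;0 0 -140 0 0 0;0 0 -160 0 0 0' 0 && python3 -m jog '45 -45 0 0 0 0;90 -90 0 0 0 0;135 -120 0 0 0 0;180 -140 0 0 0 0;220 -140 0 0 0 0;260 -140 0 0 0 0;260 -140 0 0 0 0'; python3 - <<'E'
from h import *
print(get_obs()['tcp_pos'])
a=cv2.imread('pics/t2.png',0).astype(np.float32);c=read_camera('top')['color'];b=cv2.cvtColor(c,cv2.COLOR_BGR2GRAY).astype(np.float32)
x0,y0,x1,y1=330,235,382,282;print(cv2.phaseCorrelate(a[y0:y1,x0:x1],b[y0:y1,x0:x1],cv2.createHanningWindow((52,47),cv2.CV_32F)))
s=read_camera('scene')['color'];cv2.imwrite('pics/end.png',np.hstack([cv2.resize(s[60:340,20:420],(430,301)),cv2.resize(c[100:300,130:370],(360,301))]))
E
```

```text
time_s: 38.48
tcp_pos: [0.4364, -0.1446, 0.1215]
tool_rot: [[0.558, 0.83, 0.007], [0.83, -0.558, -0.004], [0.001, 0.008, -1.0]]
wrist_force: [10.1, -5.0, 1.5]
width: 0.0105
grasp_force: 39.1
time_s: 39.35
tcp_pos: [0.4346, -0.1434, 0.2838]
tool_rot: [[0.558, 0.83, 0.004], [0.83, -0.558, -0.002], [0.001, 0.004, -1.0]]
wrist_force: [1.3, -0.2, 0.3]
width: 0.0427
grasp_force: 0.0
time_s: 40.22
tcp_pos: [0.4633, 0.1523, 0.2787]
tool_rot: [[0.555, 0.832, -0.003], [0.832, -0.555, -0.0], [-0.002, -0.002, -1.0]]
wrist_force: [-1.0, 0.0, -0.2]
width: 0.0429
grasp_force: 0.0
[0.46328597 0.15232496 0.27865997]
((-0.004590557936975159, 0.038454633729688936), 0.9175563527294147)
```

View pics/end.png

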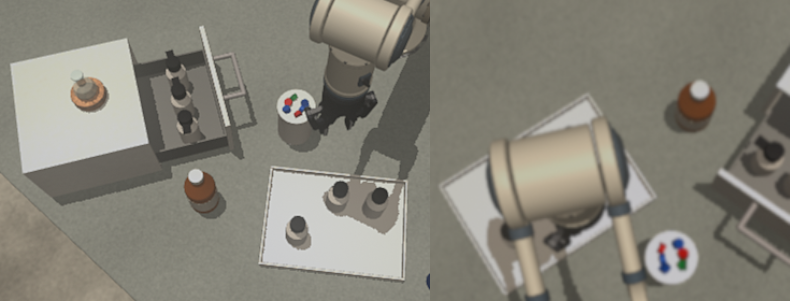

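The drawer is back at its stop (0.0 px shift). The three rejects stand upright in it at (174,68), (180,93) and (187,123). The three plain bottles, solvent, jar and flask stand in place.

```bash
python3 -c "from station import *; print(finish_job())"
```

```text
the job is handed in; nothing more can be done
None
```

The job is handed in at about 40 s of the 72 s allowed: the drawer is fully out, the three tabbed bottles stand upright in it, and in the last pictures everything else still stands where it was.

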